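# Uncover the drilling jig and hold a block over its pins

### The job

First swing the jig's hold-down lever so that its pointed handle end sits in the marked notch of the sector plate (the middle notch, with the raised arrow tab), which clears the hold-down finger off the pins. Then pick up the drilled wooden block, carry it over the blue fence without touching the fence, and hold it level over the jig with its two holes straight above the two pins, its underside about 15 mm above the pin tops and touching nothing but the gripper. The program finishes while still holding the block there: do not put it down or let go, and leave the lever in the notch and everything else on the table where it is.

Things in the scene. Friction and masses are not known exactly. Their poses are not given: they have to be found in the camera images.
- block: the drilled wooden block: pale wood, 120 x 45 x 40 mm (x, y, z), loose, 0.1 to 0.2 kg, flat on the table left of the fence, with two upright through holes 15 mm in diameter, 40 mm either side of its centre along its x. The only block with holes. Origin: centre of its underside; z up. A half turn makes no difference
- jig: drilling jig fixed right of the fence: dark steel base 150 x 210 x 20 mm (reaches 50 mm in +y, 160 mm in -y of the origin), nest pad 124 x 50 mm with top at 35 mm, two upright pins 12 mm in diameter, 40 mm either side of the origin along jig x, tops 60 mm above the table. Origin: on the table under the pins' midpoint. The block's long axis belongs along jig x, either way round
- pin_tops (a point): the point midway between the tops of the two pins, 60 mm above the table; axes as the jig's
- hold_lever (a joint): angle of the hold-down lever about its upright pivot, rad, counterclockwise from above positive, -0.05 to 2.0. At 0 the hold-down finger points along jig +y, over the pins, and the handle along jig -x. Turns stiffly (about 2 N at the knob), stays wherever left, no click. In the marked notch it reads 1.0 to 1.4, as the sector plate is clamped
- lever_knob (a point): middle of the lever's upright round black knob, 24 mm in diameter, spanning 78 to 125 mm above the table (this point 105 mm), 88 mm from the pivot; take it from above. It does not turn on the lever
- lever_point (a point): the pointed end of the lever's handle, 118 mm from the pivot and in line with the knob, 78 mm above the table
- lever_pivot (a point): the lever's pivot axis, 85 mm from the jig's origin in the jig's -y, at 78 mm above the table. The hold-down finger is 88 mm long, 16 mm wide, 62 to 78 mm above the table, a quarter turn clockwise (from above) from the handle
- marked_notch (a point): mouth of the marked notch, on the inner edge of the sector plate (dark steel arc 120 to 144 mm from the pivot, top 78 mm above the table), 118 mm from the pivot: the lever's point meets this point when in the notch. About 15 mm wide; the middle one of three, 0.35 rad apart; a raised bright arrow tab stands out 26 mm beyond the rim there
- fence: the blue steel fence fixed to the table between the stock (left) and the jig (right): an upright bar 300 mm long (its x), 12 mm thick, 90 mm high, with a 30 mm wide foot. Origin: on the table under the middle of the bar
- offcut: a plain wooden block without holes, 80 x 45 x 40 mm, a bystander among the stock; origin at the centre of its underside
- hub: a turned wooden hub, 60 mm in diameter with a 34 mm neck, 36 mm high, a bystander among the stock; origin at the centre of its underside
- wrench: a steel wrench 140 mm long, lying beyond the far end of the fence, a bystander
- glue: a white glue bottle, 56 mm in diameter, 130 mm high, a bystander; origin at the centre of its underside
- collar: a steel shaft collar, 48 mm in diameter with a 26 mm bore, 18 mm high, beyond the stock, a bystander; origin at the centre of its underside
- brush: a bench brush 200 mm long, to the robot's left, a bystander
Mind the look-alikes: they are no part of the job. What is shaped like the block but pink, red or turquoise is not meant.

How it is judged:
By the outcome, as a careful person would: the job done as asked, in the order asked, and still so for the second after the job is handed in, while the arm keeps its last pose, push and grip.
It also fails if it takes over 64 s, if anything falls off the work surface, if the arm or the gripper's body presses on something with over 40 N, if the wrist force passes 120 N, or if a joint passes its speed limit or range.

### The arm

A 7-joint arm with a two-finger parallel gripper is mounted at the origin on the work surface. World frame = base frame: x ahead of the robot, y to its left, z up, the work surface at z = 0. Lengths are in m, angles in rad, forces in N, time in s.
With the tool pointing down it reaches from about 0.425 to 1.025 m from the base axis. Payload 9.4 kg.
Tool frame: the origin (TCP) lies at the very end of the fingers, on their centre line; the grasp point (between the pads) lies ctrl.tcp_to_grasp behind it (ctrl.tcp_to_grasp is the distance from the TCP to the grasp point, in m); z points along the fingers, x is the direction in which the jaws open and shut, and the axes are right-handed (so a half turn about z gives the same grasp; the last joint's range is limited). The gripper opens to 85 mm and grips with 20 to 120 N. Pads are 22 mm wide; open, the fingers measure 114 mm over their backs; the gripper's body (76 mm by 85 mm) begins 54 mm behind the grasp point. The pads swing forward as they close: fully open they stand 13 mm farther back than shut.
Start: joints at [1.11, 0.599, -0.003, 1.599, 0.002, 0.943, -0.08], TCP at [0.271, -0.672, 0.231] pointing down, gripper open.
Joint ranges: [-2.57, 2.57], [-0.35, 1.97], [-1.29, 1.29], [0.11, 2.56], [-1.05, 4.19], [0.11, 1.86], [-2.63, 2.63]. Speed limits (rad/s): [2.22, 2.22, 3.01, 3.01, 3.14, 3.14, 3.14].

### API

Orientations are given as a unit quaternion [x, y, z, w].
In Python, from rig import telemetry, eyes, job, ctrl gives the robot as it stands.
- The arm moves only by the tool step_arm, never from a script. Its argument "moves" is a list of rows, each an object with "dp": the shift along the tool's x, y, z in cm, a list of three; "turn": the turn about the tool's z in rad. In form: [{"dp": [tx, ty, tz], "turn": turn}, ...]. A call has 1 to 5 rows; each row is the pose to reach, as a shift and turn from the pose commanded when the call began, along the tool's axes at that moment; what a row does not reach only later rows make up. A row lasts 1/12 s, in which the tool goes at most 41.7 mm and 7.16 degrees, less where a joint would pass 70% of its speed; a pose out of reach is approached as far as the arm can. A call with a gripper value outside its range is refused whole. "gripper" is the gripper command: -1 is fully open, 1 is shut, values between are in proportion, set as the call begins (left out, the last holds). The fingers move at their own pace and stop on an object; the grip force is fixed at half the most. Time passes only in rows, so rows that repeat a pose let the fingers close. It gives the time, the measured TCP pose, the force and the opening at its end, in the units of the state.
- telemetry.state(): the state, without advancing time (a new reading comes with each control period).
- eyes.snapshot(name): name is "scene" or "side" or "wrist"; returns a dict with "pixels" (480x640x3 uint8, red, green, blue), "mtx" (3x3 intrinsics, pixels), "k1" (the pictures are not rectified: a ray, as slopes to the right and down, at radius r is drawn at 1 + k1 r^2 times it, then the intrinsics apply), "cam_to_world" (4x4, takes a point from camera to world coordinates). Camera axes: x right, y down, z forward; pixel columns grow to the right and rows downward; lengths in m; the calibration is good to about 2 mm. A picture is of the moment at which its call begins. There is no depth.
- job.close_job(): hands the job in, once; it reports no verdict.
The state is a dict: "t": time; "joints": joint angles; "dq": joint speeds; "joint_efforts": joint torques, N m; "position": TCP position; "ee_rot": TCP orientation; "wrist_force": force on the tool from outside, world axes, zero at the start; "moment": the same for the moment, N m; "finger_gap": finger opening in m.
Only numpy, scipy, OpenCV 4.12 (cv2) and the standard library are available. Lean on these libraries where they do the work, as an engineer would, in place of code of your own. Each camera call takes 0.05 s, during which the arm holds its last target.

## Working session

There is one attempt and no reset: what is moved stays moved. The work goes in short steps, Python scripts to look and compute and a tool call to move; the robot and the scene stay as the last step left them, time stands still between calls to the robot, and variables do not carry over. Pictures are saved under pics/ and viewed, and the job is handed in when it is done.

Besides the shell and the picture viewer there is one more tool, called after "Emit:" as a command line: name --argument value ..., lists and objects as JSON in quotes. step_arm: Moves the arm, as the interface text tells. Its arguments: {"type":"object","properties":{"moves":{"type":"array"},"gripper":{"type":"number"}},"required":["moves"]}

```bash
ls; mkdir -p pics
python3 - <<'E'
from rig import telemetry, eyes, job, ctrl
import cv2,numpy as np
print(telemetry.state()); print(ctrl.tcp_to_grasp)
for n in ["scene","side","wrist"]:
    s=eyes.snapshot(n); cv2.imwrite(f"pics/{n}0.png",s["pixels"][:,:,::-1]); print(n,s["mtx"],s["k1"],s["cam_to_world"])
    np.savez(f"pics/{n}0.npz",**s)
E
```

```text
pics
{'t': 0.0, 'joints': array([ 1.11032082,  0.60014853, -0.00253375,  1.60013994,  0.0018001 ,
        0.94293479, -0.07980467]), 'dq': array([-0.00088928, -0.00010084, -0.00087208,  0.00012442,  0.00016367,
        0.00022219,  0.00012575]), 'joint_efforts': array([-2.26394495e-04, -7.76471543e+01,  1.56493060e+00, -2.58021373e+01,
        1.23265499e-02,  8.98965140e-03,  4.70156351e-06]), 'position': array([ 0.27125143, -0.67181615,  0.23039661]), 'ee_rot': array([ 8.28995118e-01, -5.59255247e-01, -7.15029395e-04, -3.89586736e-04]), 'wrist_force': array([0.92229814, 1.15208624, 0.1005569 ]), 'moment': array([-0.00563334, -0.01685103,  0.03933262]), 'finger_gap': 0.08524187077685695}
0.0187
scene [[585.39221745   0.         323.68790336]
 [  0.         585.39221745 239.52480928]
 [  0.           0.           1.        ]] -0.016730338824569244 [[ 0.42280212  0.54040901 -0.72745892  1.66775683]
 [ 0.90620264 -0.24687371  0.34329309 -0.42070311]
 [ 0.0059282  -0.80437024 -0.5940988   1.00352567]
 [ 0.          0.          0.          1.        ]]
side [[447.2541608    0.         309.37079359]
 [  0.         447.2541608  240.77836068]
 [  0.           0.           1.        ]] 0.030323745818419613 [[-0.99970287  0.01631209  0.018113    0.54314347]
 [-0.00807678  0.47943191 -0.87754192  0.90030863]
 [-0.02299849 -0.87742747 -0.4791577   0.55813848]
 [ 0.          0.          0.          1.        ]]
wrist [[352.20768371   0.         317.32111204]
 [  0.         352.20768371 243.4520147 ]
 [  0.           0.           1.        ]] -0.06944921054045507 [[ 0.37612581 -0.89343754 -0.24555802  0.33357956]
 [-0.92656667 -0.36321764 -0.09770954 -0.64864118]
 [-0.00189363  0.26427696 -0.96444497  0.37323681]
 [ 0.          0.          0.          1.        ]]
```

View pics/scene0.png

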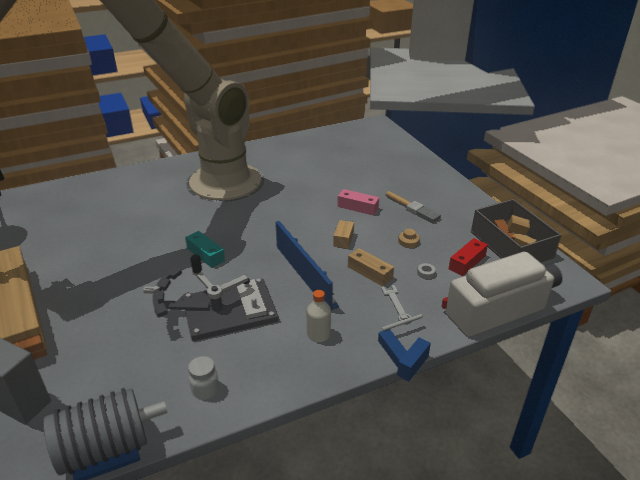

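View pics/side0.png

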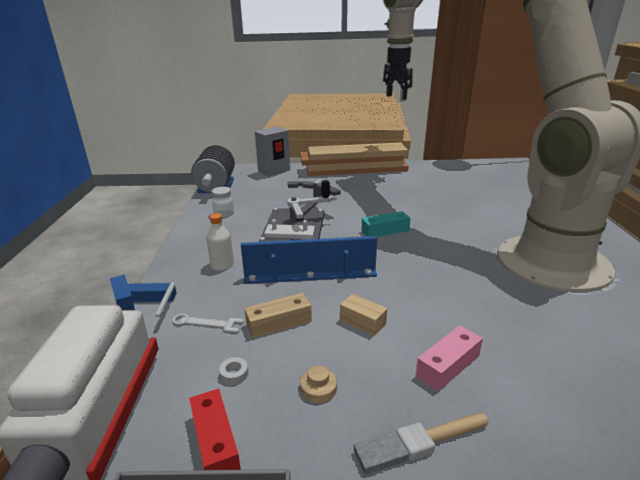

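View pics/wrist0.png

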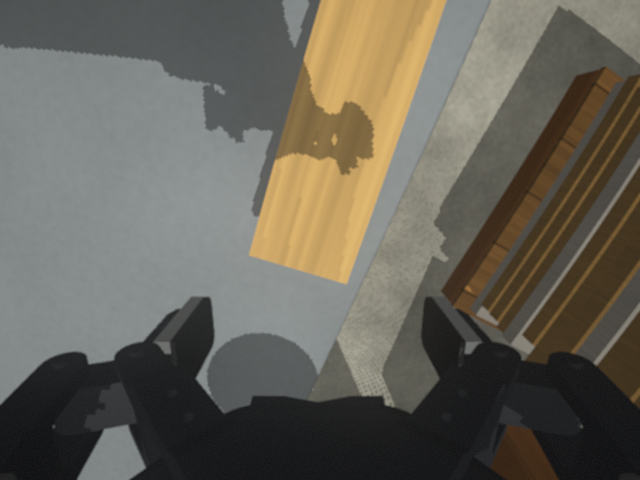

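Run:
```python
import cv2
a=cv2.imread("pics/scene0.png"); b=cv2.imread("pics/side0.png")
cv2.imwrite("pics/c1.png",cv2.resize(a[225:350,135:295],None,fx=5,fy=4.8,interpolation=cv2.INTER_CUBIC))
cv2.imwrite("pics/c2.png",cv2.resize(a[205:305,270:430],None,fx=5,fy=5,interpolation=cv2.INTER_CUBIC))
cv2.imwrite("pics/c3.png",cv2.resize(b[170:340,225:425],None,fx=4,fy=3.5,interpolation=cv2.INTER_CUBIC))
```

```text
(no output)
```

View pics/c1.png

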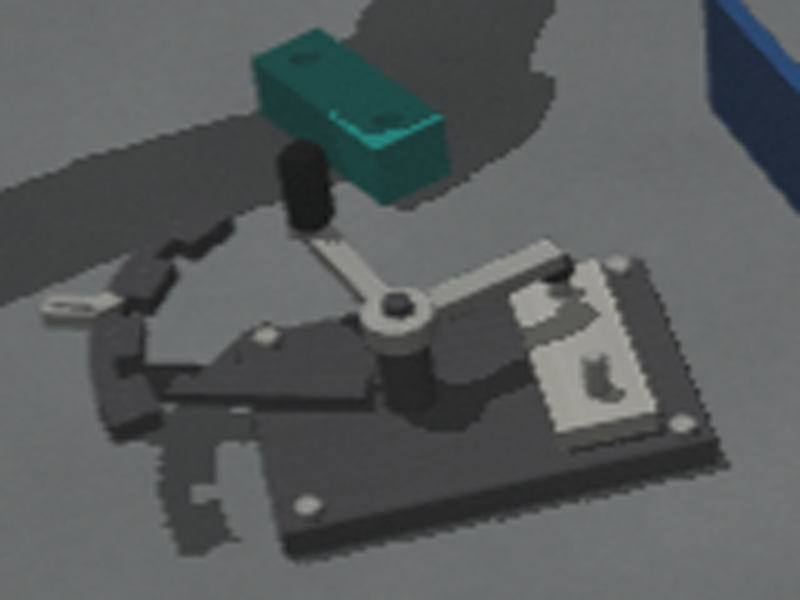

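View pics/c2.png

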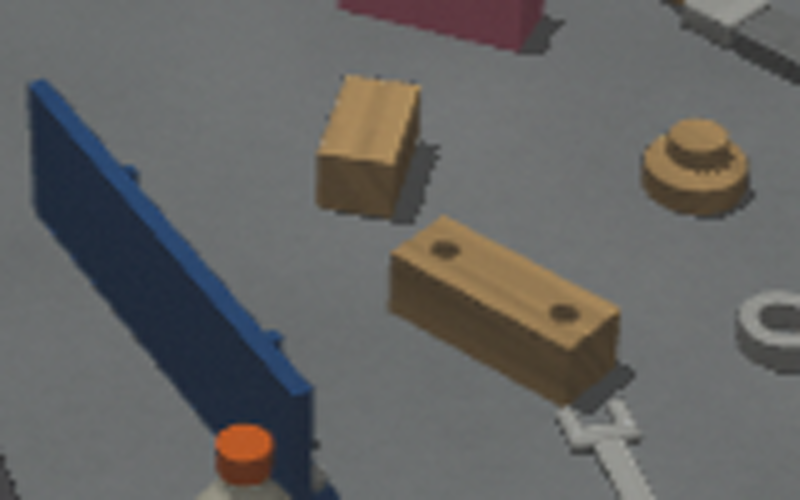

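View pics/c3.png

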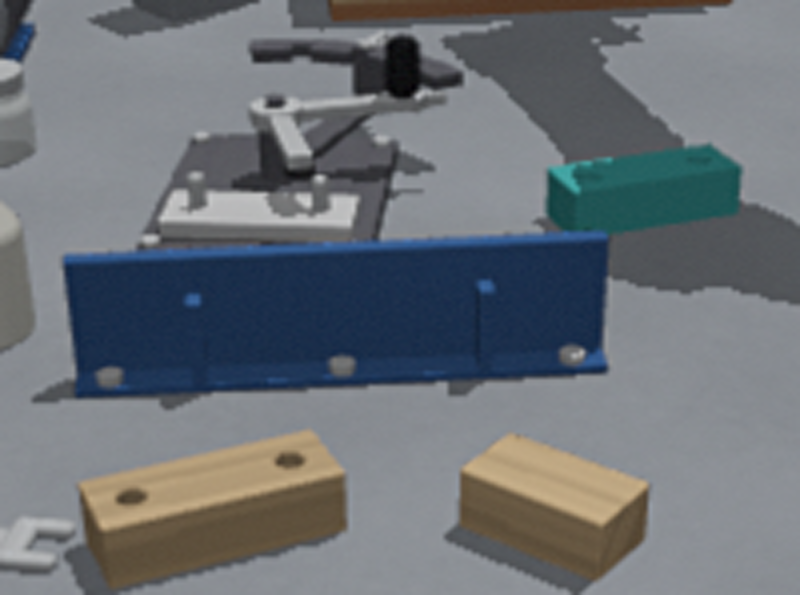

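```bash
cat > h.py <<'E'
import numpy as np, cv2
class Cam:
    def __init__(s,d):
        s.K=np.array(d["mtx"]);s.k=float(d["k1"]);s.T=np.array(d["cam_to_world"])
        s.dist=np.array([s.k,0,0,0,0.])
    def ray(s,uv):
        p=cv2.undistortPoints(np.array([[uv]],float),s.K,s.dist)[0,0]
        v=s.T[:3,:3]@np.array([p[0],p[1],1]); return s.T[:3,3],v/np.linalg.norm(v)
    def plane(s,uv,z):
        o,v=s.ray(uv); return o+v*(z-o[2])/v[2]
    def proj(s,P):
        P=np.atleast_2d(P).astype(float); Ti=np.linalg.inv(s.T)
        return cv2.projectPoints(P,cv2.Rodrigues(Ti[:3,:3])[0],Ti[:3,3],s.K,s.dist)[0][:,0]
def load(n): return Cam(np.load(f"pics/{n}.npz"))
def tri(rs):
    A=0;b=0
    for o,v in rs:
        M=np.eye(3)-np.outer(v,v);A=A+M;b=b+M@o
    return np.linalg.solve(A,b)
E
python3 - <<'E'
from h import *
np.set_printoptions(precision=4,suppress=True)
sc=load("scene0");sd=load("side0")
c1=lambda x,y:(135+(x+.5)/5-.5,225+(y+.5)/4.8-.5)
c2=lambda x,y:(270+(x+.5)/5-.5,205+(y+.5)/5-.5)
c3=lambda x,y:(225+(x+.5)/4-.5,170+(y+.5)/3.5-.5)
print("hole scene",sc.plane(c2(445,249),.04),sc.plane(c2(565,313),.04))
print("hole side",sd.plane(c3(290,460),.04),sd.plane(c3(131,497),.04))
print("pivot",sc.plane(c1(399,302),.085),sd.plane(c3(275,103),.085),tri([sc.ray(c1(399,302)),sd.ray(c3(275,103))]))
print("knobtop",sc.plane(c1(303,150),.125),sd.plane(c3(402,41),.125))
print("pins side",sd.plane(c3(196,176),.06),sd.plane(c3(320,180),.06))
print("tab",sc.plane(c1(40,310),.08),sc.plane(c1(122,298),.08))
print("fingertip",sc.plane(c1(560,248),.078), sd.plane(c3(298,160),.078))
print("fence top sc",sc.plane(c2(38,82),.09),sc.plane(c2(308,388),.09)," side",sd.plane(c3(66,257),.09),sd.plane(c3(607,236),.09))
print("pad corners sc",[sc.plane(c1(*p),.035)[:2] for p in[(512,295),(596,262),(655,408),(558,432)]])
print("glue", sc.plane((319,296),.13))
E
```

```text
hole scene [0.5876 0.1928 0.04  ] [0.6618 0.2244 0.04  ]
hole side [0.5845 0.1946 0.04  ] [0.6583 0.2261 0.04  ]
pivot [ 0.6091 -0.2071  0.085 ] [ 0.6056 -0.1997  0.085 ] [ 0.6059 -0.2065  0.0822]
knobtop [ 0.5228 -0.2254  0.125 ] [ 0.5202 -0.2217  0.125 ]
pins side [ 0.6541 -0.1261  0.06  ] [ 0.5748 -0.1164  0.06  ]
tab [ 0.5381 -0.363   0.08  ] [ 0.5453 -0.3256  0.08  ]
fingertip [ 0.5933 -0.1218  0.078 ] [ 0.588  -0.1127  0.078 ]
fence top sc [0.4187 0.0274 0.09  ] [0.7123 0.0509 0.09  ]  side [0.7095 0.0483 0.09  ] [0.4134 0.0309 0.09  ]
pad corners sc [array([ 0.5696, -0.1423]), array([ 0.562, -0.095]), array([ 0.68  , -0.1071]), array([ 0.677 , -0.1549])]
glue [ 0.7852 -0.0147  0.13  ]
```

```bash
cat > go.py <<'E'
import sys,numpy as np
from rig import telemetry
from scipy.spatial.transform import Rotation as R
def delta(goal,psi):
    s=telemetry.state();r=R.from_quat(s["ee_rot"]).as_matrix();p=s["position"]
    cur=np.degrees(np.arctan2(r[1,0],r[0,0]))
    d=r.T@(np.array(goal)-p)*100
    print("t %.2f pos"%s["t"],p.round(4),"psi %.2f"%cur,"j",s["joints"].round(2),"F",s["wrist_force"].round(1),"gap %.4f"%s["finger_gap"])
    print("tilt",r[:,2].round(4),"dp",d.round(2),"turn %.3f"%(-np.radians((psi-cur+180)%360-180)))
if __name__=="__main__":
    a=[float(x) for x in sys.argv[1:]];delta(a[:3],a[3])
E
python3 go.py 0.5215 -0.2235 0.2 -78.2
```

```text
t 0.15 pos [ 0.2713 -0.672   0.2306] psi -68.01 j [ 1.11  0.6  -0.    1.6   0.    0.94 -0.08] F [-0.2 -0.3 -0.6] gap 0.0852
tilt [-5.e-04  1.e-03 -1.e+00] dp [-32.21 -39.99   3.09] turn 0.178
```

What could be taken for the block, in the scene image:
- Wood block with two holes at (371,266).
- Offcut at (344,234).
- Pink block at (358,201).
- Red block at (468,256).
- Turquoise block at (205,248).

I choose (371,266), the pale wood one. The crop shows its two holes. The lever knob is at (196,263) and the arrow tab at about (150,289).

Emit:
step_arm --moves '[{"dp": [-2.5, -3.2, 0.3], "turn": 0.02}, {"dp": [-5, -6.4, 0.6], "turn": 0.04}, {"dp": [-7.5, -9.6, 0.9], "turn": 0.06}, {"dp": [-10, -12.8, 1.2], "turn": 0.09}, {"dp": [-12.5, -16, 1.5], "turn": 0.12}]' --gripper -1

```text
t: 0.57
position: [0.3735, -0.4947, 0.216]
ee_rot: [0.793, -0.609, -0.0, -0.0]
wrist_force: [1.4, 0.2, 0.6]
finger_gap: 0.0855
```

```bash
python3 go.py 0.5215 -0.2235 0.2 -78.2
```

```text
t 0.57 pos [ 0.3735 -0.4947  0.216 ] psi -74.99 j [ 0.82  0.49  0.02  1.87 -0.02  0.79 -0.46] F [1.4 0.2 0.6] gap 0.0855
tilt [-1.e-04  3.e-04 -1.e+00] dp [-22.36 -21.32   1.6 ] turn 0.056
```

Emit:
step_arm --moves '[{"dp": [-2.8, -2.6, 0.3], "turn": 0.02}, {"dp": [-5.6, -5.3, 0.6], "turn": 0.04}, {"dp": [-8.4, -8, 0.9], "turn": 0.056}, {"dp": [-11.2, -10.7, 1.2], "turn": 0.056}, {"dp": [-14, -13.3, 1.4], "turn": 0.056}]'

```text
t: 0.98
position: [0.4655, -0.3247, 0.202]
ee_rot: [0.777, -0.63, -0.0, -0.0]
wrist_force: [0.8, -0.5, -0.5]
finger_gap: 0.0852
```

```bash
python3 go.py 0.5215 -0.2235 0.2 -78.2
```

```text
t 0.98 pos [ 0.4655 -0.3247  0.202 ] psi -78.09 j [ 0.49  0.45  0.03  2.   -0.02  0.7  -0.83] F [ 0.8 -0.5 -0.5] gap 0.0852
tilt [-2.e-04  2.e-04 -1.e+00] dp [-8.74 -7.56  0.2 ] turn 0.002
```

Emit:
step_arm --moves '[{"dp": [-2.5, -2.2, 0.1], "turn": 0}, {"dp": [-5, -4.4, 0.1], "turn": 0}, {"dp": [-7.5, -6.6, 0.2], "turn": 0}, {"dp": [-8.7, -7.5, 0.2], "turn": 0}, {"dp": [-8.7, -7.5, 0.2], "turn": 0}]'

```text
t: 1.4
position: [0.5224, -0.2214, 0.2]
ee_rot: [0.779, -0.627, -0.0, -0.001]
wrist_force: [0.6, 0.6, 0.1]
finger_gap: 0.0852
```

```bash
python3 go.py 0.5215 -0.2235 0.2 -78.2
cat > snap.py <<'E'
import sys,cv2,numpy as np
from rig import eyes
for a in sys.argv[2:]:
    s=eyes.snapshot(a); n=a+sys.argv[1]; cv2.imwrite(f"pics/{n}.png",s["pixels"][:,:,::-1]); np.savez(f"pics/{n}.npz",**s)
E
python3 snap.py 1 wrist
```

```text
t 1.40 pos [ 0.5224 -0.2214  0.2   ] psi -77.72 j [ 0.28  0.45  0.03  2.   -0.02  0.69 -1.03] F [0.6 0.6 0.1] gap 0.0852
tilt [ 4.0e-04  1.8e-03 -1.0e+00] dp [ 0.19  0.14 -0.  ] turn 0.008
```

View pics/wrist1.png

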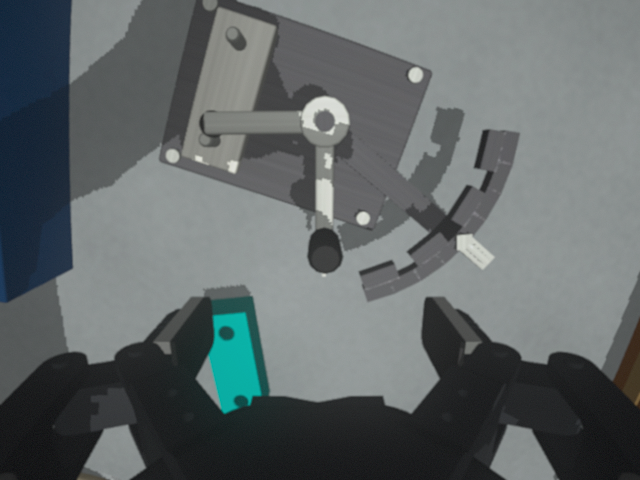

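Run:
```python
from h import *
np.set_printoptions(precision=4,suppress=True)
w=load("wrist1")
im=cv2.imread("pics/wrist1.png")
cv2.imwrite("pics/w1c.png",cv2.resize(im[90:310,190:530],None,fx=2.35,fy=2.7,interpolation=cv2.INTER_CUBIC))
for n,uv,z in [("knob",(323,257),.125),("pivot",(325,120),.085),("tabin",(460,237),.08),("tabout",(483,259),.085),("pin1top",(233,34),.06),("b1",(416,75),.022),("b2",(172,156),.022),("b3",(363,218),.022),("b4",(209,3),.022)]:
    print(n,w.plane(uv,z))
```

```text
knob [ 0.5216 -0.2269  0.125 ]
pivot [ 0.6074 -0.2097  0.085 ]
tabin [ 0.5466 -0.3312  0.08  ]
tabout [ 0.5345 -0.3525  0.085 ]
pin1top [ 0.655  -0.1302  0.06  ]
b1 [ 0.6655 -0.2774  0.022 ]
b2 [ 0.5537 -0.0821  0.022 ]
b3 [ 0.5352 -0.2633  0.022 ]
b4 [ 0.684  -0.0957  0.022 ]
```

View pics/w1c.png

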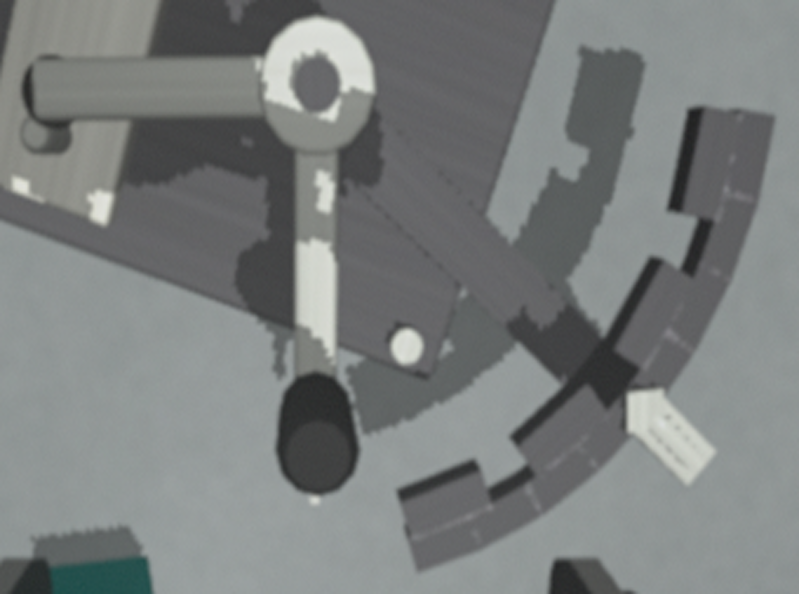

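Run:
```python
from h import *
np.set_printoptions(precision=4,suppress=True)
w=load("wrist1");sc=load("scene0")
c=lambda x,y:(190+x/2.35-.3,90+y/2.7-.3)
m=w.plane(c(604,371),.078)
pv=tri([w.ray(c(317,82)),sc.ray((135+399.5/5-.5,225+302.5/4.8-.5))]);print("piv tri",pv)
for z in(.08,.09):
  p=w.plane(c(317,82),z)
  a=[np.degrees(np.arctan2(*(q-p)[[1,0]]))%360 for q in (m,w.plane(c(640,405),.08),w.plane(c(700,468),.085),w.plane(c(318,457),.125))]
  print(z,p,m,np.hypot(*(m-p)[:2]),a)
```

```text
piv tri [ 0.6076 -0.2082  0.084 ]
0.08 [ 0.6077 -0.2094  0.08  ] [ 0.5516 -0.3193  0.078 ] 0.12337262007068177 [np.float64(242.9476252975045), np.float64(243.1459131710063), np.float64(242.92249743509075), np.float64(192.31210907844357)]
0.09 [ 0.6069 -0.2094  0.09  ] [ 0.5516 -0.3193  0.078 ] 0.12304660520781278 [np.float64(243.26373065820601), np.float64(243.42680150800675), np.float64(243.15722426312826), np.float64(192.4268461726302)]
```

```bash
python3 go.py 0.5215 -0.2272 0.089 -77.65
```

```text
t 1.45 pos [ 0.5212 -0.2239  0.2   ] psi -77.87 j [ 0.28  0.45  0.03  2.   -0.02  0.69 -1.03] F [-0.9  0.1 -0.4] gap 0.0855
tilt [-2.e-04  6.e-04 -1.e+00] dp [ 0.34  0.04 11.1 ] turn -0.004
```

Emit:
step_arm --moves '[{"dp": [0.3, 0, 2.5], "turn": 0}, {"dp": [0.3, 0, 5], "turn": 0}, {"dp": [0.3, 0, 7.5], "turn": 0}, {"dp": [0.3, 0, 10], "turn": 0}, {"dp": [0.3, 0, 11.1], "turn": 0}]'

```text
t: 1.87
position: [0.519, -0.23, 0.0867]
ee_rot: [0.776, -0.631, -0.001, 0.001]
wrist_force: [-0.5, -0.1, 0.3]
finger_gap: 0.0859
```

Emit:
step_arm --moves '[{"dp": [0, 0, 0], "turn": 0}, {"dp": [0, 0, 0], "turn": 0}, {"dp": [0, 0, 0], "turn": 0}, {"dp": [0, 0, 0], "turn": 0}, {"dp": [0, 0, 0], "turn": 0}]' --gripper 0.2

```text
t: 2.28
position: [0.5216, -0.2293, 0.0905]
ee_rot: [0.777, -0.63, 0.001, -0.0]
wrist_force: [-0.1, -1.3, 0.4]
finger_gap: 0.0341
```

```bash
python3 go.py 0.5215 -0.2272 0.089 -77.65;  python3 snap.py 2 wrist
```

```text
t 2.28 pos [ 0.5216 -0.2293  0.0905] psi -78.10 j [ 0.3   0.61  0.02  2.07 -0.02  0.46 -1.02] F [-0.1 -1.3  0.4] gap 0.0341
tilt [ 1.9e-03 -7.0e-04 -1.0e+00] dp [-0.21 -0.04  0.15] turn -0.008
```

View pics/wrist2.png

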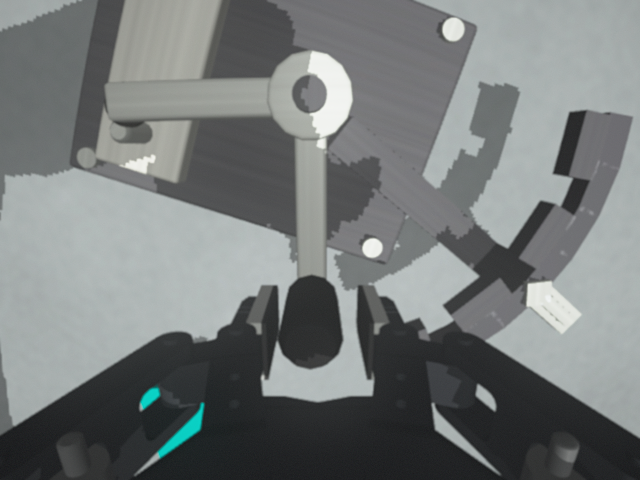

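The knob, at about (311,320), lies between the pads at x≈268 and 368. I'll close now and measure the arc.

Emit:
step_arm --moves '[{"dp": [0, 0, 0], "turn": 0}, {"dp": [0, 0, 0], "turn": 0}, {"dp": [0, 0, 0], "turn": 0}, {"dp": [0, 0, 0], "turn": 0}]' --gripper 1

```text
t: 2.67
position: [0.5212, -0.2289, 0.0903]
ee_rot: [0.777, -0.63, 0.0, -0.0]
wrist_force: [-1.6, 1.1, 8.8]
finger_gap: 0.0225
```

```bash
cat > arc.py <<'E'
import sys,numpy as np
from rig import telemetry
from scipy.spatial.transform import Rotation as R
P=np.array([.6073,-.209]);end=float(sys.argv[1]);step=float(sys.argv[2])
s=telemetry.state();p=s["position"];r=R.from_quat(s["ee_rot"]).as_matrix()
psi=np.degrees(np.arctan2(r[1,0],r[0,0]));v=p[:2]-P
a=np.degrees(np.arctan2(v[1],v[0]))%360;rad=np.hypot(*v)
print("t %.2f"%s["t"],p.round(4),"psi %.2f ang %.2f rad %.4f gap %.4f"%(psi,a,rad,s["finger_gap"]),"F",s["wrist_force"].round(1),"M",s["moment"].round(2))
for i in range(1,6):
    b=min(a+i*step,end);q=P+.088*np.array([np.cos(np.radians(b)),np.sin(np.radians(b))])
    print(round(b,1),(r.T@np.r_[q-p[:2],0]*100).round(2),"turn %.3f"%-np.radians(b-a))
E
python3 arc.py 243.1 4
```

```text
t 2.67 [ 0.5212 -0.2289  0.0903] psi -78.08 ang 193.02 rad 0.0883 gap 0.0225 F [-1.6  1.1  8.8] M [0.26 0.32 0.03]
197.0 [ 0.61 -0.07  0.  ] turn -0.070
201.0 [ 1.22 -0.14  0.  ] turn -0.140
205.0 [ 1.82 -0.26  0.  ] turn -0.209
209.0 [ 2.42 -0.42  0.  ] turn -0.279
213.0 [ 3.   -0.62  0.  ] turn -0.349
```

Emit:
step_arm --moves '[{"dp": [0.6, -0.05, 0], "turn": -0.07}, {"dp": [1.2, -0.13, 0], "turn": -0.14}, {"dp": [1.82, -0.25, 0], "turn": -0.21}, {"dp": [2.42, -0.41, 0], "turn": -0.28}, {"dp": [3.0, -0.61, 0], "turn": -0.35}]'

```text
t: 3.08
position: [0.5336, -0.2571, 0.0903]
ee_rot: [0.875, -0.484, 0.001, -0.0]
wrist_force: [0.1, 1.7, 6.4]
finger_gap: 0.0226
```

```bash
python3 arc.py 243.1 4
```

```text
t 3.08 [ 0.5336 -0.2571  0.0903] psi -57.83 ang 213.16 rad 0.0880 gap 0.0226 F [0.1 1.7 6.4] M [0.54 0.09 0.  ]
217.2 [ 0.61 -0.03  0.  ] turn -0.070
221.2 [ 1.22 -0.11  0.  ] turn -0.140
225.2 [ 1.83 -0.23  0.  ] turn -0.209
229.2 [ 2.42 -0.39  0.  ] turn -0.279
233.2 [ 3.   -0.59  0.  ] turn -0.349
```

Emit:
step_arm --moves '[{"dp": [0.6, -0.03, 0], "turn": -0.07}, {"dp": [1.22, -0.11, 0], "turn": -0.14}, {"dp": [1.83, -0.23, 0], "turn": -0.21}, {"dp": [2.42, -0.39, 0], "turn": -0.28}, {"dp": [3.0, -0.59, 0], "turn": -0.35}]'

```text
t: 3.5
position: [0.5548, -0.2792, 0.0903]
ee_rot: [0.946, -0.324, 0.001, -0.0]
wrist_force: [0.0, 2.6, 5.5]
finger_gap: 0.0219
```

```bash
python3 arc.py 243.1 4;python3 snap.py 3 wrist
```

```text
t 3.50 [ 0.5548 -0.2792  0.0903] psi -37.77 ang 233.19 rad 0.0876 gap 0.0219 F [0.  2.6 5.5] M [ 0.7   0.04 -0.03]
237.2 [0.61 0.   0.  ] turn -0.070
241.2 [ 1.22 -0.07  0.  ] turn -0.140
243.1 [ 1.51 -0.12  0.  ] turn -0.173
243.1 [ 1.51 -0.12  0.  ] turn -0.173
243.1 [ 1.51 -0.12  0.  ] turn -0.173
```

View pics/wrist3.png

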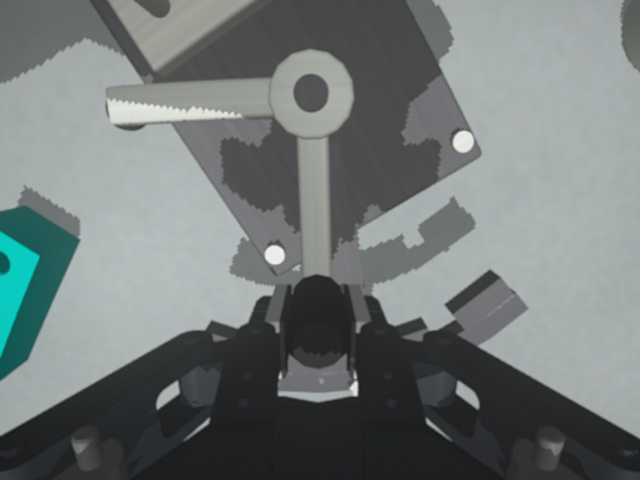

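The lever follows the grip: the knob at (318,325) is still centred between the pads. I'll finish the last 10°.

Emit:
step_arm --moves '[{"dp": [0.5, 0, 0], "turn": -0.06}, {"dp": [1.0, -0.04, 0], "turn": -0.115}, {"dp": [1.5, -0.1, 0], "turn": -0.172}, {"dp": [1.5, -0.1, 0], "turn": -0.172}, {"dp": [1.5, -0.1, 0], "turn": -0.172}]'

```text
t: 3.97
position: [0.5679, -0.2871, 0.0903]
ee_rot: [0.97, -0.242, 0.001, -0.0]
wrist_force: [1.0, 3.3, 5.0]
finger_gap: 0.0226
```

```bash
python3 arc.py 243.1 4;python3 snap.py 4 wrist scene
python3 - <<'E'
import cv2
a=cv2.imread("pics/scene4.png")
cv2.imwrite("pics/s4.png",cv2.resize(a[225:350,135:295],None,fx=5,fy=4.8,interpolation=cv2.INTER_CUBIC))
E
```

```text
t 3.97 [ 0.5679 -0.2871  0.0903] psi -28.04 ang 243.26 rad 0.0875 gap 0.0226 F [1.  3.3 5. ] M [ 0.68 -0.14  0.11]
243.1 [-0.02  0.05 -0.  ] turn 0.003
243.1 [-0.02  0.05 -0.  ] turn 0.003
243.1 [-0.02  0.05 -0.  ] turn 0.003
243.1 [-0.02  0.05 -0.  ] turn 0.003
243.1 [-0.02  0.05 -0.  ] turn 0.003
```

View pics/s4.png

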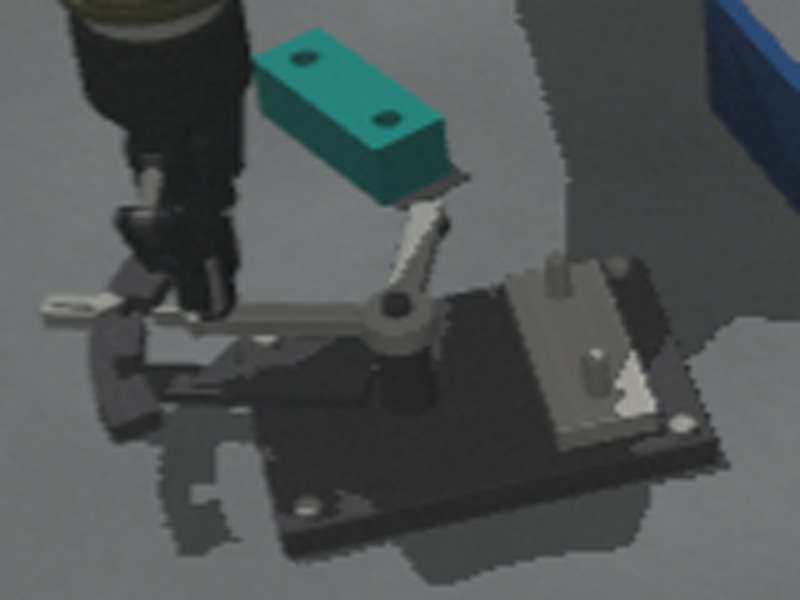

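View pics/wrist4.png

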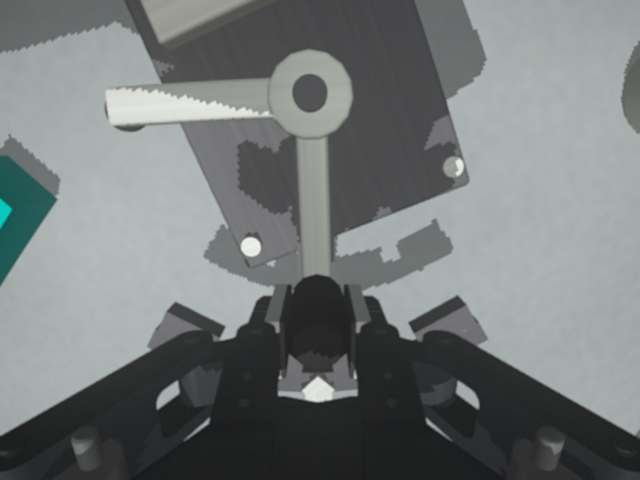

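The arrow tab at (318,388) in the wrist image is in line with the knob, and both pins are clear. I'll release and lift off.

Emit:
step_arm --moves '[{"dp": [0, 0, 0], "turn": 0}, {"dp": [0, 0, 0], "turn": 0}, {"dp": [0, 0, 0], "turn": 0}, {"dp": [0, 0, 0], "turn": 0}]' --gripper -0.2

```text
t: 4.4
position: [0.5662, -0.288, 0.0892]
ee_rot: [0.97, -0.243, -0.0, 0.0]
wrist_force: [-1.5, 0.5, -0.2]
finger_gap: 0.0513
```

Emit:
step_arm --moves '[{"dp": [0, 0, -2], "turn": 0}, {"dp": [0, 0, -5], "turn": 0}, {"dp": [0, 0, -8], "turn": 0}, {"dp": [0, 0, -11], "turn": 0}, {"dp": [0, 0, -13], "turn": 0}]'

```text
t: 4.82
position: [0.5669, -0.2881, 0.222]
ee_rot: [0.97, -0.243, 0.001, 0.0]
wrist_force: [0.7, 0.5, -0.5]
finger_gap: 0.051
```

Emit:
step_arm --moves '[{"dp": [0, 0, 0], "turn": 0}, {"dp": [0, 0, 0], "turn": 0}]'

```text
t: 4.98
position: [0.5667, -0.2882, 0.2205]
ee_rot: [0.97, -0.243, 0.001, 0.0]
wrist_force: [0.3, 0.5, -0.2]
finger_gap: 0.0514
```

```bash
python3 arc.py 243.1 4 | head -1;python3 snap.py 5 wrist scene side
python3 - <<'E'
import cv2
a=cv2.imread("pics/scene5.png")
cv2.imwrite("pics/s5.png",cv2.resize(a[225:350,135:295],None,fx=5,fy=4.8,interpolation=cv2.INTER_CUBIC))
E
```

```text
t 4.98 [ 0.5667 -0.2882  0.2205] psi -28.16 ang 242.89 rad 0.0890 gap 0.0514 F [ 0.3  0.5 -0.2] M [-0.    0.03 -0.01]
```

View pics/s5.png

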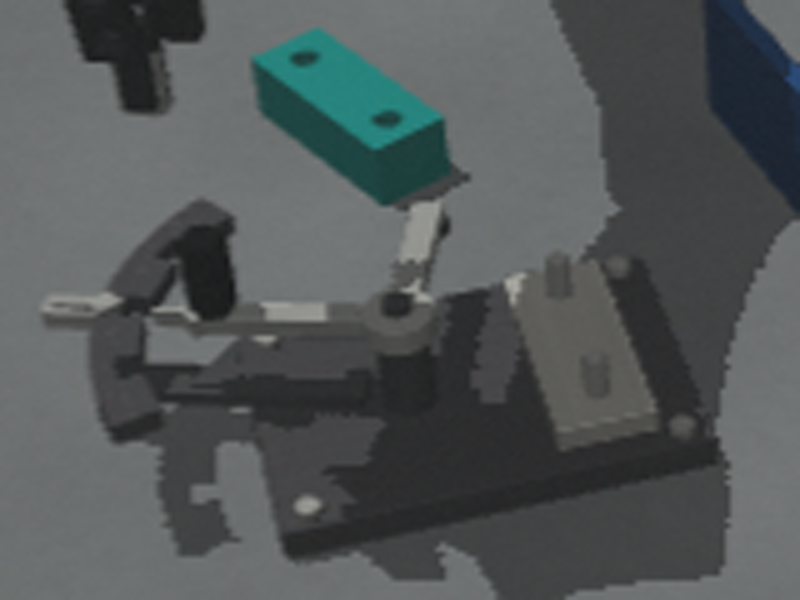

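View pics/wrist5.png

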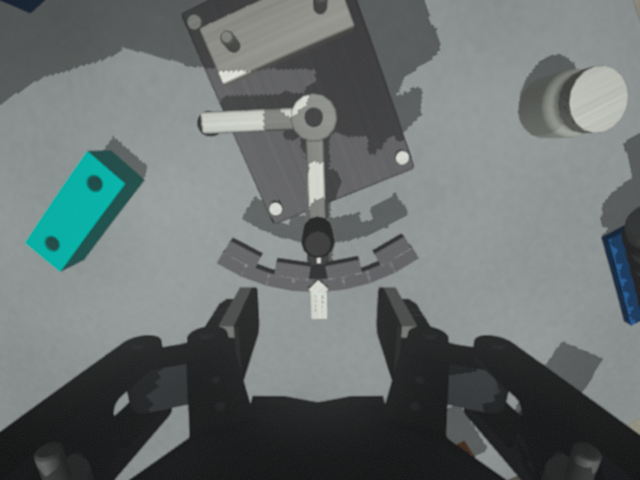

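Run:
```python
from h import *
b=cv2.imread("pics/side5.png");w=cv2.imread("pics/wrist5.png");s=cv2.imread("pics/scene5.png")
A=cv2.resize(b[205:245,255:335],None,fx=5,fy=5,interpolation=cv2.INTER_CUBIC)
B=cv2.resize(w[0:80,190:370],None,fx=4.4,fy=4.4,interpolation=cv2.INTER_CUBIC)
C=cv2.resize(s[270:315,230:275],None,fx=5,fy=5,interpolation=cv2.INTER_CUBIC)
o=np.zeros((600,800,3),np.uint8);o[:200,:400]=A[:200,:400];o[:225,450:675]=C;o[240:592,:792]=B
cv2.imwrite("pics/m5.png",o)
cv2.imwrite("pics/w5.png",cv2.resize(w[90:330,210:430],None,fx=2.5,fy=2.5,interpolation=cv2.INTER_CUBIC))
```

```text
(no output)
```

View pics/m5.png

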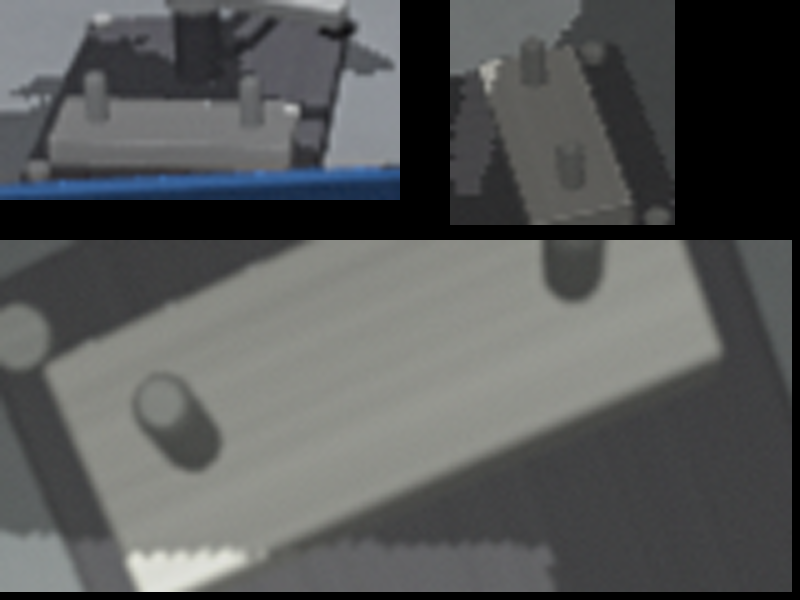

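View pics/w5.png

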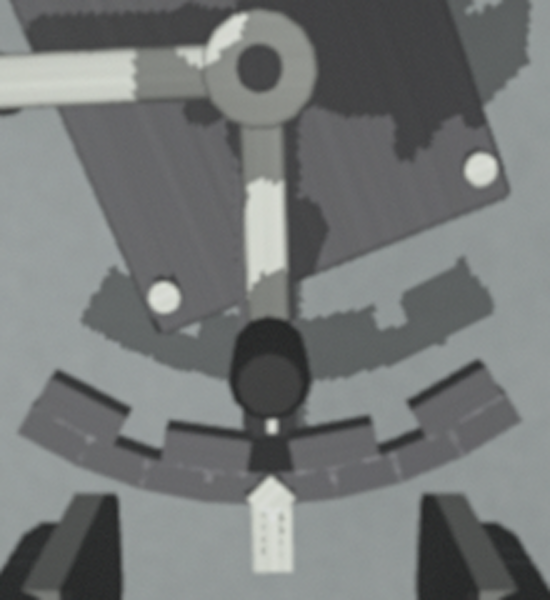

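The lever's point, at (272,427) in the crop, sits in the mouth of the arrow-tabbed notch at about (271,435). Next are the pin and block measurements.

Run:
```python
from h import *
np.set_printoptions(precision=4,suppress=True)
sd=load("side5");sc=load("scene5");w=load("wrist5")
f=lambda x,y,k,ox,oy:((x+.5)/k-.5+ox,(y+.5)/k-.5+oy)
s1,s2=f(250,78,5,255,205),f(95,73,5,255,205)
c1,c2=f(84,42,5,230,270),f(120,147,5,230,270)
w1=f(163,161,4.4,190,0)
print("L(side right)",sd.plane(s1,.06),sc.plane(c1,.06),w.plane(w1,.06),tri([sd.ray(s1),sc.ray(c1),w.ray(w1)]))
print("R",sd.plane(s2,.06),sc.plane(c2,.06),tri([sd.ray(s2),sc.ray(c2)]))
g=lambda x,y:f(x,y,4.4,190,0)
print("pad",[w.plane(g(*p),.035)[:2] for p in[(45,128),(722,112),(140,352)]])
q=lambda x,y:f(x,y,2.5,210,90)
P=w.plane(q(260,67),.083);T=w.plane(q(272,427),.078);K=w.plane(q(269,383),.125);N=w.plane(q(270,437),.078)
for v in(T,K,N): print(v,np.hypot(*(v-P)[:2]),np.degrees(np.arctan2(*(v-P)[[1,0]]))%360)
# offcut corners at z .04 scene
o=lambda x,y:(270+(x+.5)/5-.5,205+(y+.5)/5-.5)
print("offcut top",[sc.plane(o(*p),.04)[:2] for p in[(345,76),(420,86),(317,155),(396,163)]])
```

```text
L(side right) [ 0.575  -0.1214  0.06  ] [ 0.5786 -0.1186  0.06  ] [ 0.5763 -0.1209  0.06  ] [ 0.5761 -0.1197  0.0595]
R [ 0.6545 -0.1304  0.06  ] [ 0.6592 -0.1283  0.06  ] [ 0.6558 -0.1285  0.0593]
pad [array([ 0.5574, -0.0952]), array([ 0.6739, -0.1555]), array([ 0.5524, -0.14  ])]
[ 0.5558 -0.3136  0.078 ] 0.11610870975939529 243.7942114732738
[ 0.5682 -0.2882  0.125 ] 0.08780408270407283 243.6976030551416
[ 0.5535 -0.3165  0.078 ] 0.1196758173714994 243.41351679402266
offcut top [array([0.4186, 0.2162]), array([0.4457, 0.2512]), array([0.482 , 0.1676]), array([0.5071, 0.2043])]
```

```bash
python3 go.py 0.623 0.209 0.22 -66.9
```

```text
t 5.13 pos [ 0.5657 -0.2877  0.2181] psi -28.14 j [ 0.58  0.52 -0.29  1.81  0.19  0.84 -0.3 ] F [-0.7 -0.1  0.5] gap 0.0511
tilt [-1.9e-03  7.0e-04 -1.0e+00] dp [-18.37 -46.5   -0.17] turn 0.677
```

Emit:
step_arm --moves '[{"dp": [-1.2, -3.0, -0.1], "turn": 0.05}, {"dp": [-2.6, -6.6, -0.1], "turn": 0.11}, {"dp": [-4.0, -10.2, -0.1], "turn": 0.17}, {"dp": [-5.4, -13.8, -0.2], "turn": 0.23}, {"dp": [-6.9, -17.4, -0.2], "turn": 0.29}]' --gripper -1

```text
t: 5.55
position: [0.5872, -0.1003, 0.22]
ee_rot: [0.924, -0.382, -0.001, 0.0]
wrist_force: [1.6, 0.3, -0.2]
finger_gap: 0.0855
```

```bash
python3 go.py 0.623 0.209 0.22 -66.9
```

```text
t 5.55 pos [ 0.5872 -0.1003  0.22  ] psi -44.95 j [ 0.23  0.47 -0.22  1.9   0.14  0.79 -0.85] F [ 1.6  0.3 -0.2] gap 0.0855
tilt [-2.e-03  3.e-04 -1.e+00] dp [-19.31 -24.42  -0.  ] turn 0.383
```

Emit:
step_arm --moves '[{"dp": [-2.3, -2.9, 0], "turn": 0.07}, {"dp": [-4.6, -5.8, 0], "turn": 0.14}, {"dp": [-6.9, -8.7, 0], "turn": 0.21}, {"dp": [-9.2, -11.6, 0], "turn": 0.28}, {"dp": [-11.5, -14.5, 0], "turn": 0.34}]'

```text
t: 5.97
position: [0.6074, 0.0838, 0.2199]
ee_rot: [0.846, -0.533, -0.001, 0.001]
wrist_force: [0.5, -0.2, -0.3]
finger_gap: 0.0853
```

```bash
python3 go.py 0.623 0.209 0.22 -66.9
```

```text
t 5.97 pos [0.6074 0.0838 0.2199] psi -64.43 j [-0.14  0.48 -0.13  1.87  0.09  0.8  -1.44] F [ 0.5 -0.2 -0.3] gap 0.0853
tilt [-2.3e-03 -6.0e-04 -1.0e+00] dp [-10.62  -6.81  -0.02] turn 0.043
```

Emit:
step_arm --moves '[{"dp": [-3, -1.9, 0], "turn": 0.043}, {"dp": [-6.2, -4, 0], "turn": 0.043}, {"dp": [-9, -5.8, 0], "turn": 0.043}, {"dp": [-10.6, -6.8, 0], "turn": 0.043}, {"dp": [-10.6, -6.8, 0], "turn": 0.043}]'

```text
t: 6.38
position: [0.622, 0.2136, 0.2195]
ee_rot: [0.837, -0.547, -0.002, -0.0]
wrist_force: [-0.4, 0.1, -0.4]
finger_gap: 0.0853
```

Emit:
step_arm --moves '[{"dp": [0, 0, 0], "turn": 0}, {"dp": [0, 0, 0], "turn": 0}]'

```text
t: 6.55
position: [0.6227, 0.2059, 0.22]
ee_rot: [0.835, -0.55, -0.0, 0.001]
wrist_force: [-0.2, -1.2, 0.0]
finger_gap: 0.0853
```

```bash
python3 go.py 0.623 0.209 0.22 -66.9; python3 snap.py 6 wrist
```

```text
t 6.55 pos [0.6227 0.2059 0.22  ] psi -66.72 j [-0.33  0.53 -0.12  1.77  0.08  0.85 -1.65] F [-0.2 -1.2  0. ] gap 0.0853
tilt [-0.0019 -0.0017 -1.    ] dp [-0.27 -0.15  0.  ] turn 0.003
```

View pics/wrist6.png

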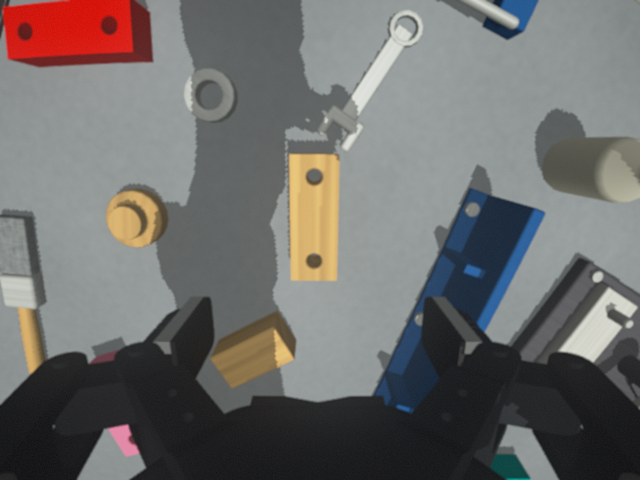

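```bash
python3 - <<'E'
from h import *
np.set_printoptions(precision=4,suppress=True)
w=load("wrist6");im=cv2.imread("pics/wrist6.png")
r=im[140:295,275:355];g=cv2.cvtColor(r,cv2.COLOR_BGR2HSV)
m=((g[:,:,1]>90)&(g[:,:,2]>150)).astype(np.uint8)
c=max(cv2.findContours(m,cv2.RETR_EXTERNAL,cv2.CHAIN_APPROX_NONE)[0],key=cv2.contourArea)
b=cv2.boxPoints(cv2.minAreaRect(c))+[275,140]
print(b,[w.plane(p,.04)[:2] for p in b]); B=np.array([w.plane(p,.04)[:2] for p in b]);print("mid",B.mean(0))
f=cv2.drawContours(np.zeros_like(m),[c],-1,1,-1);h=(f&(1-m))
n,l,st,ce=cv2.connectedComponentsWithStats(h)
H=[]
for i in range(1,n):
    if st[i,4]>60: 
        p=ce[i]+[275,140];H.append(w.plane(p,.04)[:2]);print(p,st[i],H[-1])
H=np.array(H);d=H[0]-H[1];print("holes mid",H.mean(0),np.hypot(*d),np.degrees(np.arctan2(d[1],d[0])))
E
python3 go.py 0.623 0.209 0.22 -66.9
```

```text
[[289. 154.]
 [338. 154.]
 [338. 279.]
 [289. 279.]] [array([0.6688, 0.2516]), array([0.6861, 0.2114]), array([0.5777, 0.1626]), array([0.5587, 0.2066])]
mid [0.6228 0.2081]
[313.8241 176.537 ] [ 31  29  17  16 216] [0.6592 0.2233]
[313.6045 260.5593] [ 31 114  16  14 177] [0.5857 0.192 ]
holes mid [0.6225 0.2077] 0.07994078203759476 23.080841462751806
t 6.60 pos [0.623  0.2054 0.2204] psi -66.78 j [-0.33  0.53 -0.12  1.77  0.08  0.85 -1.65] F [0.3 0.4 0. ] gap 0.0856
tilt [-0.0013 -0.0015 -1.    ] dp [-0.33 -0.14  0.04] turn 0.002
```

Emit:
step_arm --moves '[{"dp": [-0.2, -0.1, 3], "turn": 0}, {"dp": [-0.25, -0.1, 6.5], "turn": 0}, {"dp": [-0.25, -0.1, 10], "turn": 0}, {"dp": [-0.25, -0.1, 13], "turn": 0}, {"dp": [-0.25, -0.1, 15], "turn": 0}]'

```text
t: 7.02
position: [0.622, 0.2073, 0.0683]
ee_rot: [0.835, -0.551, -0.001, 0.002]
wrist_force: [-0.1, -0.2, 0.8]
finger_gap: 0.0855
```

Emit:
step_arm --moves '[{"dp": [0, 0, 0], "turn": 0}, {"dp": [0, 0, 0], "turn": 0}, {"dp": [0, 0, 0], "turn": 0}]'

```text
t: 7.27
position: [0.624, 0.2091, 0.0725]
ee_rot: [0.835, -0.55, 0.0, -0.0]
wrist_force: [0.3, -0.4, 0.2]
finger_gap: 0.0848
```

```bash
python3 go.py 0.6226 0.208 0.009 -66.9; python3 snap.py 7 wrist
```

```text
t 7.27 pos [0.624  0.2091 0.0725] psi -66.77 j [-0.35  0.71 -0.1   1.87  0.12  0.57 -1.69] F [ 0.3 -0.4  0.2] gap 0.0848
tilt [ 1.3e-03  2.0e-04 -1.0e+00] dp [0.04 0.18 6.35] turn 0.002
```

View pics/wrist7.png

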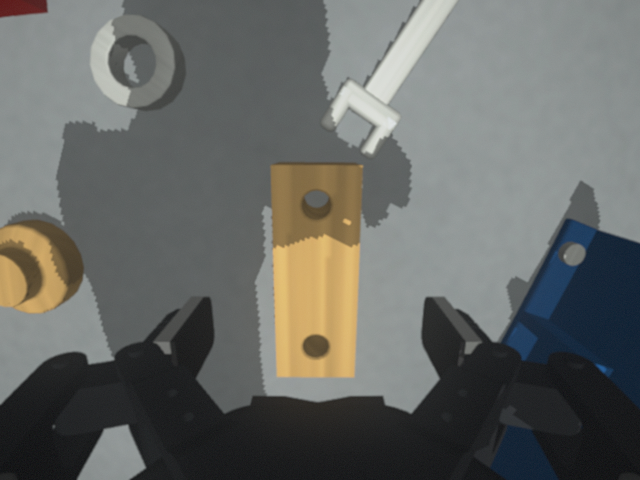

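Emit:
step_arm --moves '[{"dp": [0, 0.1, 1.5], "turn": 0}, {"dp": [0, 0.15, 3], "turn": 0}, {"dp": [0, 0.15, 4.5], "turn": 0}, {"dp": [0, 0.15, 5.8], "turn": 0}, {"dp": [0, 0.15, 6.2], "turn": 0}]'

```text
t: 7.73
position: [0.6217, 0.2091, 0.0089]
ee_rot: [0.835, -0.55, 0.0, 0.0]
wrist_force: [-1.1, 0.2, 0.3]
finger_gap: 0.0854
```

Emit:
step_arm --moves '[{"dp": [0, 0, 0], "turn": 0}, {"dp": [0, 0, 0], "turn": 0}, {"dp": [0, 0, 0], "turn": 0}]'

```text
t: 7.98
position: [0.6223, 0.2094, 0.0103]
ee_rot: [0.835, -0.55, 0.0, -0.001]
wrist_force: [0.3, 0.1, -1.0]
finger_gap: 0.0852
```

```bash
python3 go.py 0.6226 0.208 0.010 -66.9
```

```text
t 7.98 pos [0.6223 0.2094 0.0103] psi -66.70 j [-0.36  0.8  -0.08  1.89  0.13  0.45 -1.7 ] F [ 0.3  0.1 -1. ] gap 0.0852
tilt [ 1.2e-03  5.0e-04 -1.0e+00] dp [0.14 0.03 0.03] turn 0.004
```

Emit:
step_arm --moves '[{"dp": [0.1, 0, 0], "turn": 0}, {"dp": [0.1, 0, 0], "turn": 0}, {"dp": [0.1, 0, 0], "turn": 0}, {"dp": [0.1, 0, 0], "turn": 0}, {"dp": [0.1, 0, 0], "turn": 0}]' --gripper 1

```text
t: 8.4
position: [0.6224, 0.2083, 0.0099]
ee_rot: [0.835, -0.55, 0.0, -0.0]
wrist_force: [-1.3, -0.4, 4.6]
finger_gap: 0.0439
```

Emit:
step_arm --moves '[{"dp": [0, 0, 0], "turn": 0}, {"dp": [0, 0, 0], "turn": 0}, {"dp": [0, 0, 0], "turn": 0}]'

```text
t: 8.65
position: [0.6224, 0.2083, 0.0098]
ee_rot: [0.835, -0.55, 0.0, -0.0]
wrist_force: [-1.4, -1.0, 4.5]
finger_gap: 0.0444
```

Emit:
step_arm --moves '[{"dp": [0, 0, -1], "turn": 0}, {"dp": [0, 0, -2.5], "turn": 0}, {"dp": [0, 0, -4], "turn": 0}, {"dp": [0, 0, -5], "turn": 0}, {"dp": [0, 0, -5], "turn": 0}]'

```text
t: 9.07
position: [0.6233, 0.2087, 0.0618]
ee_rot: [0.835, -0.55, 0.001, -0.001]
wrist_force: [-0.3, 0.1, -0.8]
finger_gap: 0.0442
```

```bash
python3 go.py 0.6226 0.208 0.2 -66.9; python3 snap.py 8 wrist side
```

```text
t 9.07 pos [0.6233 0.2087 0.0618] psi -66.70 j [-0.35  0.72 -0.1   1.88  0.12  0.54 -1.69] F [-0.3  0.1 -0.8] gap 0.0442
tilt [ 0.0031  0.0013 -1.    ] dp [  0.04   0.04 -13.82] turn 0.003
```

View pics/wrist8.png

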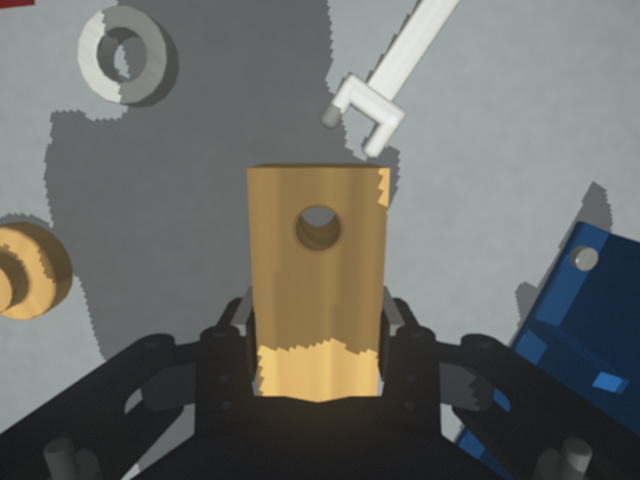

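View pics/side8.png

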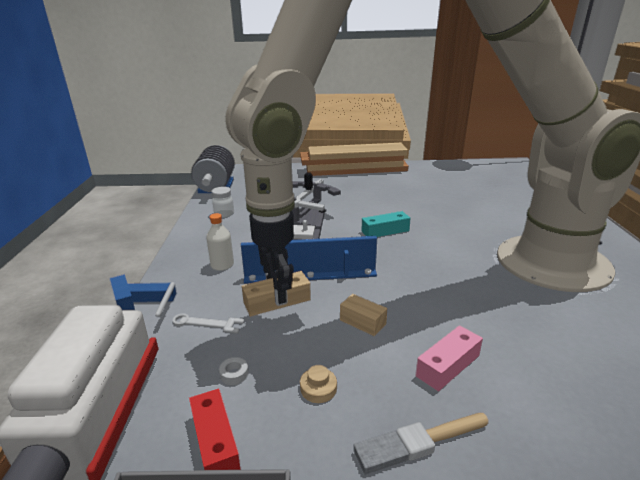

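Emit:
step_arm --moves '[{"dp": [0, 0, -2], "turn": 0}, {"dp": [0, 0, -4.5], "turn": 0}, {"dp": [0, 0, -7.5], "turn": 0}, {"dp": [0, 0, -10.5], "turn": 0}, {"dp": [0, 0, -13], "turn": 0}]'

```text
t: 9.58
position: [0.6219, 0.2082, 0.1901]
ee_rot: [0.835, -0.55, -0.0, 0.0]
wrist_force: [0.5, 0.0, -0.1]
finger_gap: 0.0439
```

Emit:
step_arm --moves '[{"dp": [0, 0, -0.5], "turn": 0}, {"dp": [0, 0, -0.5], "turn": 0}]'

```text
t: 9.75
position: [0.6227, 0.2085, 0.1954]
ee_rot: [0.835, -0.55, 0.001, -0.001]
wrist_force: [-0.1, 0.2, -1.0]
finger_gap: 0.044
```

```bash
python3 go.py 0.6158 -0.1245 0.2 -96.3
python3 - <<'E'
from h import *
w=load("wrist8"); p=w.plane((318.5,226),.0618+.0302);t=np.array([.6233,.2087]);d=p[:2]-t
a=np.radians(23.3);print(p,d@[np.cos(a),np.sin(a)],d@[-np.sin(a),np.cos(a)])
E
```

```text
t 9.75 pos [0.6227 0.2085 0.1954] psi -66.70 j [-0.33  0.56 -0.12  1.79  0.09  0.79 -1.66] F [-0.1  0.2 -1. ] gap 0.0440
tilt [ 2.2e-03  8.0e-04 -1.0e+00] dp [30.31 13.81 -0.49] turn 0.517
[0.66203432 0.22327683 0.092     ] 0.041341193849874586 -0.0019331454885839607
```

Emit:
step_arm --moves '[{"dp": [1.5, 0.7, -0.2], "turn": 0.03}, {"dp": [4, 1.8, -0.4], "turn": 0.07}, {"dp": [7, 3.2, -0.5], "turn": 0.12}, {"dp": [10, 4.6, -0.5], "turn": 0.17}, {"dp": [13, 6, -0.5], "turn": 0.22}]'

```text
t: 10.17
position: [0.617, 0.0629, 0.1969]
ee_rot: [0.769, -0.639, -0.001, 0.002]
wrist_force: [0.7, -1.0, -1.2]
finger_gap: 0.0442
```

```bash
python3 go.py 0.6158 -0.1245 0.2 -96.3
```

```text
t 10.17 pos [0.617  0.0629 0.1969] psi -79.48 j [-0.15  0.51 -0.06  1.88  0.05  0.76 -1.63] F [ 0.7 -1.  -1.2] gap 0.0442
tilt [-0.0036 -0.0011 -1.    ] dp [18.4   3.54 -0.29] turn 0.294
```

Emit:
step_arm --moves '[{"dp": [3, 0.6, 0], "turn": 0.05}, {"dp": [6, 1.2, 0], "turn": 0.1}, {"dp": [9, 1.7, 0], "turn": 0.15}, {"dp": [12, 2.3, 0], "turn": 0.2}, {"dp": [15, 2.9, 0], "turn": 0.25}]'

```text
t: 10.58
position: [0.6162, -0.0898, 0.1969]
ee_rot: [-0.683, 0.73, 0.001, -0.001]
wrist_force: [0.9, -0.1, -1.8]
finger_gap: 0.0444
```

Emit:
step_arm --moves '[{"dp": [1.4, 0.1, 0], "turn": 0.03}, {"dp": [1.8, 0.1, 0], "turn": 0.03}, {"dp": [1.8, 0.1, 0], "turn": 0.03}, {"dp": [1.8, 0.1, 0], "turn": 0.03}, {"dp": [1.8, 0.1, 0], "turn": 0.03}]'

```text
t: 11.0
position: [0.6157, -0.1034, 0.1987]
ee_rot: [-0.675, 0.738, 0.001, 0.0]
wrist_force: [0.4, -0.5, -0.6]
finger_gap: 0.0446
```

```bash
python3 go.py 0.6158 -0.1245 0.2 -96.3;python3 snap.py 9 wrist scene side
```

```text
t 11.00 pos [ 0.6157 -0.1034  0.1987] psi -95.17 j [ 0.07  0.51  0.01  1.87 -0.01  0.76 -1.58] F [ 0.4 -0.5 -0.6] gap 0.0446
tilt [-8.0e-04  1.1e-03 -1.0e+00] dp [ 2.1  -0.2  -0.13] turn 0.020
```

View pics/wrist9.png

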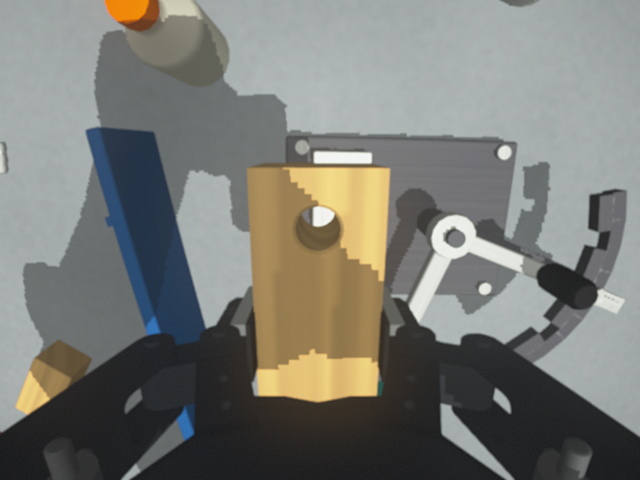

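View pics/scene9.png

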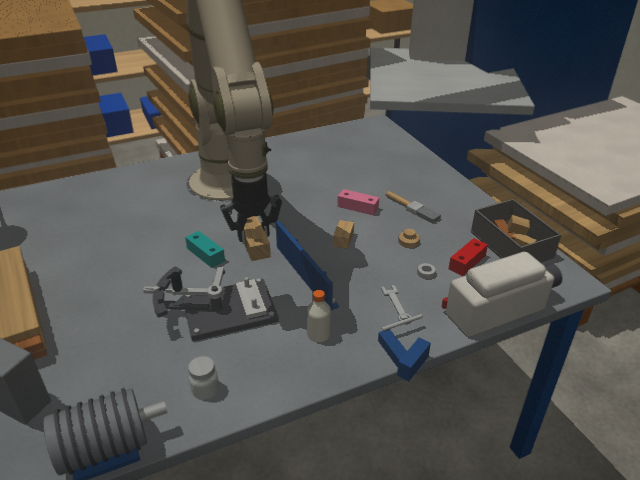

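Emit:
step_arm --moves '[{"dp": [1, -0.1, 0], "turn": 0.02}, {"dp": [2.1, -0.2, 1], "turn": 0.02}, {"dp": [2.1, -0.2, 3], "turn": 0.02}, {"dp": [2.1, -0.2, 5], "turn": 0.02}, {"dp": [2.1, -0.2, 6], "turn": 0.02}]'

```text
t: 11.57
position: [0.6145, -0.1279, 0.1367]
ee_rot: [-0.665, 0.746, 0.001, -0.001]
wrist_force: [-1.0, -1.0, -1.0]
finger_gap: 0.0441
```

Emit:
step_arm --moves '[{"dp": [0, 0, 1], "turn": 0}, {"dp": [0, 0, 2], "turn": 0}, {"dp": [0, 0, 3], "turn": 0}, {"dp": [0, 0, 3], "turn": 0}, {"dp": [0, 0, 3], "turn": 0}]'

```text
t: 11.98
position: [0.6157, -0.1266, 0.1089]
ee_rot: [-0.666, 0.746, 0.0, -0.0]
wrist_force: [-0.5, 0.8, -1.4]
finger_gap: 0.0442
```

```bash
python3 go.py 0.6158 -0.1245 0.085 -96.3;python3 snap.py 10 wrist scene side
python3 - <<'E'
import cv2
a=cv2.imread("pics/scene10.png");b=cv2.imread("pics/side10.png")
cv2.imwrite("pics/s10.png",cv2.resize(a[215:340,170:300],None,fx=5,fy=4.8,interpolation=cv2.INTER_CUBIC))
cv2.imwrite("pics/d10.png",cv2.resize(b[160:260,230:370],None,fx=5.7,fy=5.7,interpolation=cv2.INTER_CUBIC))
E
```

```text
t 11.98 pos [ 0.6157 -0.1266  0.1089] psi -96.48 j [ 0.1   0.63  0.01  1.93 -0.01  0.58 -1.56] F [-0.5  0.8 -1.4] gap 0.0442
tilt [-6.e-04  0.e+00 -1.e+00] dp [-0.21  0.01  2.39] turn -0.003
```

View pics/wrist10.png

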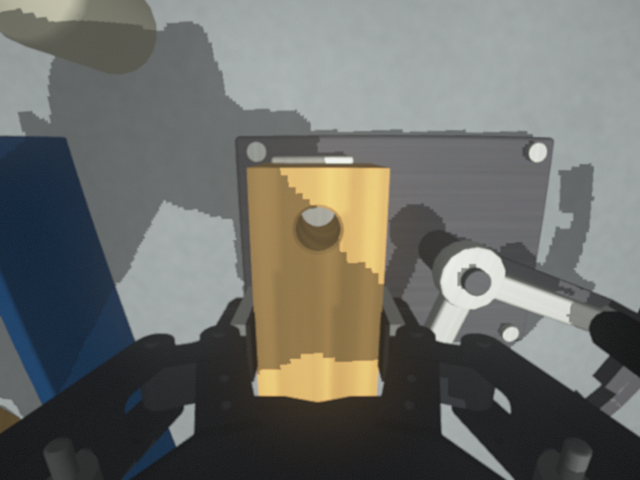

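View pics/s10.png

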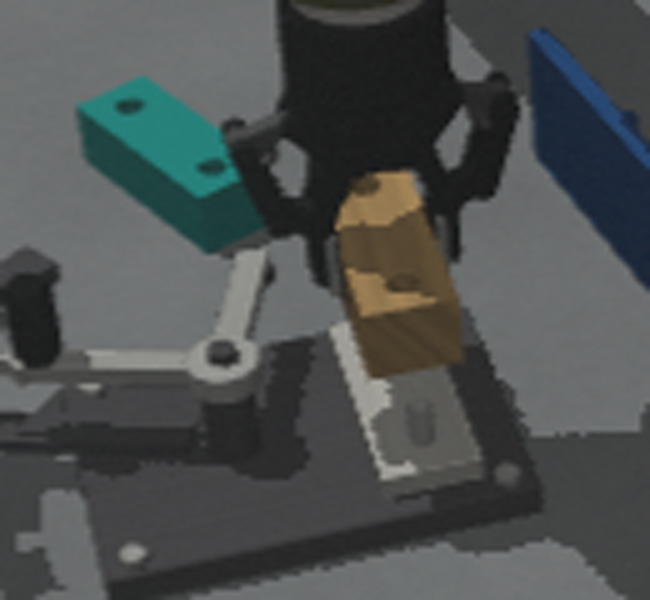

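View pics/d10.png

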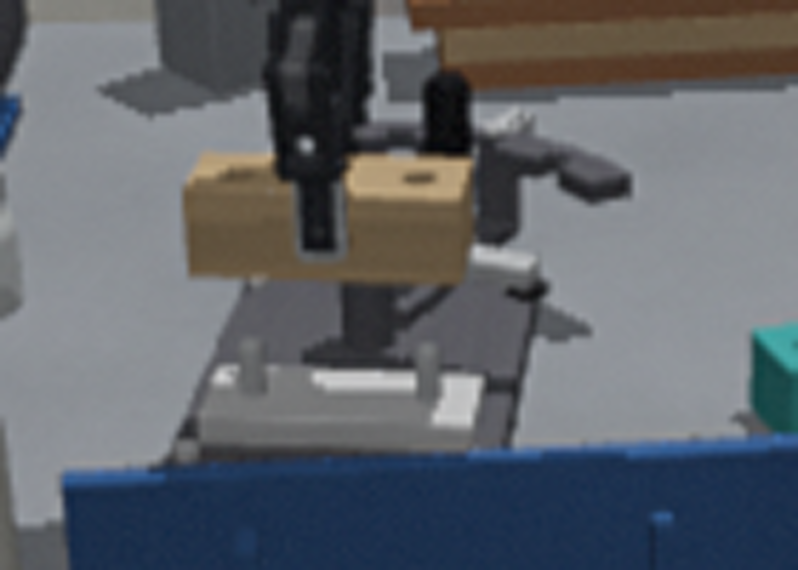

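Emit:
step_arm --moves '[{"dp": [-0.1, 0, 0.5], "turn": 0}, {"dp": [-0.2, 0, 1.1], "turn": 0}, {"dp": [-0.2, 0, 1.8], "turn": 0}, {"dp": [-0.2, 0, 2.3], "turn": 0}, {"dp": [-0.2, 0, 2.35], "turn": 0}]'

```text
t: 12.55
position: [0.6152, -0.1244, 0.0843]
ee_rot: [-0.666, 0.746, 0.001, -0.001]
wrist_force: [-0.5, 1.3, -1.3]
finger_gap: 0.044
```

Emit:
step_arm --moves '[{"dp": [0, 0, 0], "turn": 0}, {"dp": [0, 0, 0], "turn": 0}, {"dp": [0, 0, 0], "turn": 0}, {"dp": [0, 0, 0], "turn": 0}]'

```text
t: 12.88
position: [0.6161, -0.1247, 0.086]
ee_rot: [-0.666, 0.746, -0.0, 0.0]
wrist_force: [0.7, 0.6, -1.5]
finger_gap: 0.0444
```

```bash
for i in 1 2 3; do python3 go.py 0.6158 -0.1245 0.085 -96.3;python3 snap.py 11 wrist scene side;done
python3 - <<'E'
import cv2
a=cv2.imread("pics/scene11.png");b=cv2.imread("pics/side11.png");w=cv2.imread("pics/wrist11.png")
cv2.imwrite("pics/s11.png",cv2.resize(a[235:335,215:295],None,fx=6,fy=6,interpolation=cv2.INTER_CUBIC))
cv2.imwrite("pics/d11.png",cv2.resize(b[180:260,240:340],None,fx=7,fy=7,interpolation=cv2.INTER_CUBIC))
cv2.imwrite("pics/w11.png",cv2.resize(w[120:420,220:420],None,fx=2,fy=2,interpolation=cv2.INTER_CUBIC))
E
```

```text
t 12.88 pos [ 0.6161 -0.1247  0.086 ] psi -96.49 j [ 0.1   0.67  0.01  1.94 -0.01  0.54 -1.56] F [ 0.7  0.6 -1.5] gap 0.0444
tilt [ 4.e-04 -1.e-04 -1.e+00] dp [-0.02  0.03  0.1 ] turn -0.003
t 13.03 pos [ 0.6161 -0.1246  0.086 ] psi -96.48 j [ 0.1   0.67  0.01  1.94 -0.01  0.54 -1.56] F [-0.1 -0.6 -1.2] gap 0.0443
tilt [ 3.e-04 -1.e-04 -1.e+00] dp [-0.01  0.03  0.1 ] turn -0.003
t 13.18 pos [ 0.616  -0.1246  0.0859] psi -96.48 j [ 0.1   0.67  0.01  1.94 -0.01  0.54 -1.56] F [-0.1 -0.5 -0.7] gap 0.0440
tilt [ 1.e-04 -0.e+00 -1.e+00] dp [-0.01  0.02  0.09] turn -0.003
```

View pics/s11.png

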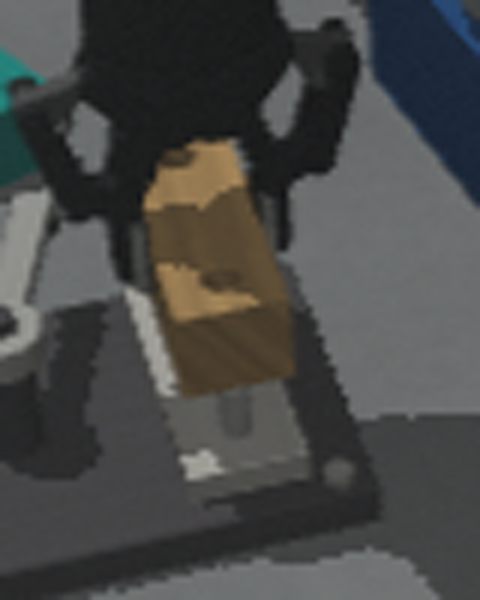

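View pics/d11.png

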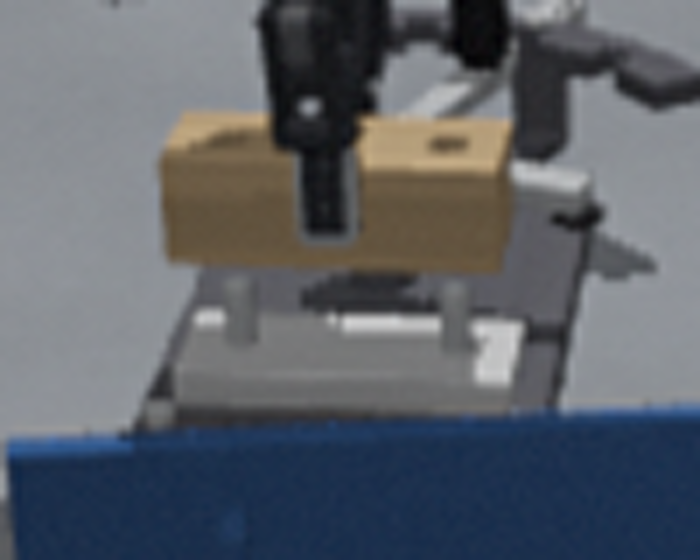

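View pics/w11.png

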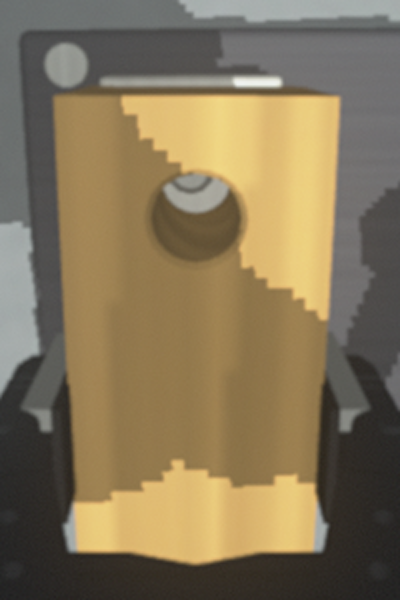

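Run:
```python
from h import *
np.set_printoptions(precision=4,suppress=True)
w=load("wrist11");sc=load("scene11");sd=load("side11")
f=lambda x,y,k,ox,oy:((x+.5)/k-.5+ox,(y+.5)/k-.5+oy)
a=np.radians(-6.3);X=np.array([np.cos(a),np.sin(a)]);Y=np.array([-X[1],X[0]])
zt=.0859-.0098+.04
def rep(n,c,h,p):
    H=c.plane(h,zt)[:2]; Q=c.plane(p,.06)[:2];d=H-Q;print(n,H,Q,"hole-pin jigx %.4f jigy %.4f"%(d@X,d@Y))
rep("wrist far",w,f(197,217,2,220,120),f(190,166,2,220,120))
W=lambda x,y:f(x,y,6,215,235); rep("scene near",sc,W(221,281),W(236,395))
D=lambda x,y:f(x,y,7,240,180)
rep("side near -x",sd,D(449,144),D(456,281)); 
# expected pixels of pin & hole
for n,c,k,ox,oy in(("sc",sc,6,215,235),("sd",sd,7,240,180),("w",w,2,220,120)):
    for s in(-1,1):
        m=np.array([.6158,-.1245])+s*.04*X
        for z in(zt,.06,zt-.04):
            p=c.proj(np.r_[m,z])[0];print(n,s,round(z,3),((p-[ox,oy]+.5)*k-.5).round(1))
# block bottom edge height from side: bottom corners
print(zt-.04)
# block angle from side wrist: top edges in wrist
l=[w.plane(f(*p,2,220,120),zt)[:2] for p in((53,96),(75,552),(340,97),(318,552))]
for i in(0,2):
    d=l[i]-l[i+1];print("edge ang",np.degrees(np.arctan2(d[1],d[0])))
print("far face along", (l[0]-[.616,-.1246])@X,(l[2]-[.616,-.1246])@X,"sides",(l[0]-[.616,-.1246])@Y,(l[2]-[.616,-.1246])@Y)
```

```text
wrist far [ 0.657 -0.131] [ 0.657  -0.1295] hole-pin jigx 0.0002 jigy -0.0015
scene near [ 0.6598 -0.13  ] [ 0.6643 -0.1293] hole-pin jigx -0.0043 jigy -0.0012
side near -x [ 0.5756 -0.1196] [ 0.5747 -0.1242] hole-pin jigx 0.0003 jigy 0.0047
sc -1 0.116 [175.4 152. ]
sc -1 0.06 [185.6 257.9]
sc -1 0.076 [182.7 228. ]
sc 1 0.116 [220.1 273.7]
sc 1 0.06 [229.6 381.2]
sc 1 0.076 [226.9 350.9]
sd -1 0.116 [447.7 143.4]
sd -1 0.06 [452.2 286.1]
sd -1 0.076 [450.9 245.8]
sd 1 0.116 [225.3 137.5]
sd 1 0.06 [235.1 279.2]
sd 1 0.076 [232.3 239.2]
w -1 0.116 [187.3 619.7]
w -1 0.06 [189.4 463.6]
w -1 0.076 [188.9 499.1]
w 1 0.116 [185.  227.2]
w 1 0.06 [188.1 172.2]
w 1 0.076 [187.4 184.1]
0.0761
edge ang -6.795686968934447
edge ang -5.915080533850141
far face along 0.06106971718752188 0.060849876049857095 sides 0.020734065263556735 -0.024427392045235086
```

Run:
```python
import cv2
w=cv2.imread("pics/wrist11.png");b=cv2.imread("pics/side11.png")
cv2.imwrite("pics/w11z.png",cv2.convertScaleAbs(cv2.resize(w[195:260,285:350],None,fx=9,fy=9,interpolation=cv2.INTER_CUBIC),alpha=1.3))
cv2.imwrite("pics/d11z.png",cv2.convertScaleAbs(cv2.resize(b[205:235,255:320],None,fx=12,fy=12,interpolation=cv2.INTER_CUBIC),alpha=1.4))
```

```text
(no output)
```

View pics/w11z.png

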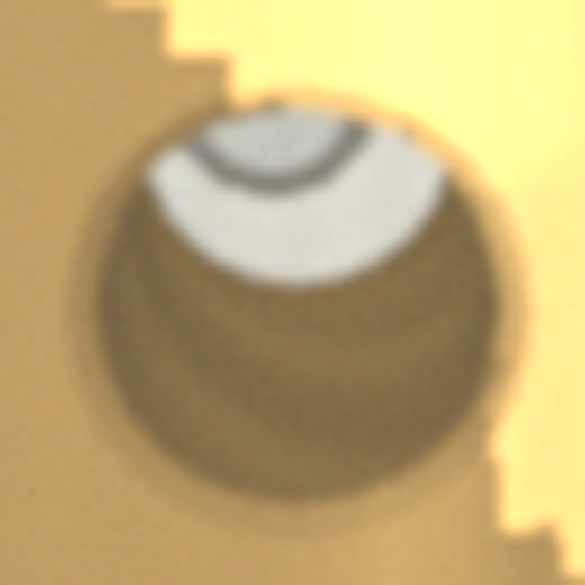

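View pics/d11z.png

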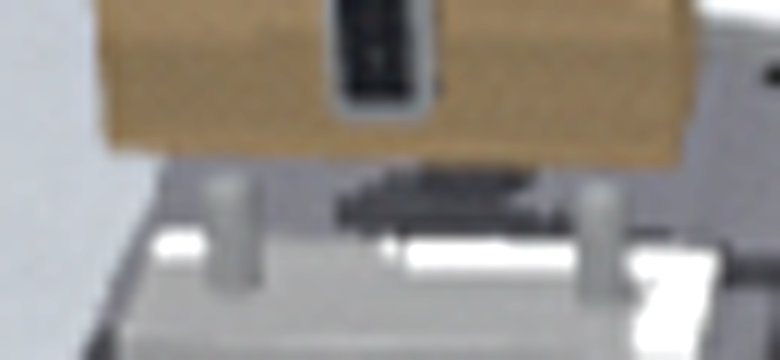

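Run:
```python
from h import *
np.set_printoptions(precision=4,suppress=True)
w=load("wrist11");sd=load("side11")
a=np.radians(-6.3);X=np.array([np.cos(a),np.sin(a)]);Y=np.array([-X[1],X[0]])
f=lambda x,y:((x+.5)/9-.5+285,(y+.5)/9-.5+195)
g=lambda x,y:((x+.5)/12-.5+255,(y+.5)/12-.5+205)
ht=w.plane(f(299,301),.1161)[:2];hb=w.plane(f(298,125),.0761)[:2];p=w.plane(f(279,80),.06)[:2]
print(ht,hb,p)
for h in(ht,hb):print("hole-pin jigx %.4f jigy %.4f"%((h-p)@X,(h-p)@Y))
# side: block bottom front edge corners vs pins
c=[sd.plane(g(*q),.0761)[:2] for q in((112,150),(680,165))]
P=[sd.plane(g(*q),.06)[:2] for q in((229,182),(600,187))]
m=sum(c)/2;q=sum(P)/2;print(c,P,"front edge mid - pin mid jigx %.4f jigy %.4f"%((m-q)@X,(m-q)@Y))
d=c[0]-c[1];e=P[0]-P[1];print(np.degrees(np.arctan2(d[1],d[0])),np.degrees(np.arctan2(e[1],e[0])))
```

```text
[ 0.6571 -0.1309] [ 0.6568 -0.1309] [ 0.6566 -0.1299]
hole-pin jigx 0.0006 jigy -0.0010
hole-pin jigx 0.0003 jigy -0.0010
[array([ 0.6763, -0.1104]), array([ 0.5578, -0.0985])] [array([ 0.6542, -0.1274]), array([ 0.5751, -0.1219])] front edge mid - pin mid jigx 0.0001 jigy 0.0203
-5.701330534516339 -3.9717736989029655
```

Emit:
step_arm --moves '[{"dp": [-0.13, 0, 0.1], "turn": 0}, {"dp": [-0.13, 0, 0.1], "turn": 0}, {"dp": [-0.13, 0, 0.1], "turn": 0}, {"dp": [-0.13, 0, 0.1], "turn": 0}, {"dp": [-0.13, 0, 0.1], "turn": 0}]'

```text
t: 13.75
position: [0.6161, -0.1233, 0.0847]
ee_rot: [-0.666, 0.746, 0.0, -0.0]
wrist_force: [0.2, -0.4, -1.3]
finger_gap: 0.0442
```

```bash
python3 snap.py 12 scene side wrist; python3 go.py 0.6158 -0.1245 0.085 -96.3
python3 - <<'E'
import cv2
import numpy as np
w=cv2.imread("pics/wrist12.png");b=cv2.imread("pics/side12.png");s=cv2.imread("pics/scene12.png")
o=np.zeros((600,800,3),np.uint8)
o[:390,:390]=cv2.convertScaleAbs(cv2.resize(w[195:260,285:350],None,fx=6,fy=6,interpolation=cv2.INTER_CUBIC),alpha=1.3)
o[:400,400:800]=cv2.resize(s[240:340,140:240],None,fx=4,fy=4,interpolation=cv2.INTER_CUBIC)
o[400:580,:390]=cv2.resize(b[205:235,255:320],None,fx=6,fy=6,interpolation=cv2.INTER_CUBIC)
cv2.imwrite("pics/f12.png",o)
E
```

```text
t 13.90 pos [ 0.6162 -0.1233  0.0848] psi -96.49 j [ 0.1   0.67  0.01  1.94 -0.01  0.53 -1.56] F [ 0.3  0.  -0.5] gap 0.0443
tilt [ 1.e-04 -0.e+00 -1.e+00] dp [ 0.12  0.02 -0.02] turn -0.003
```

View pics/f12.png

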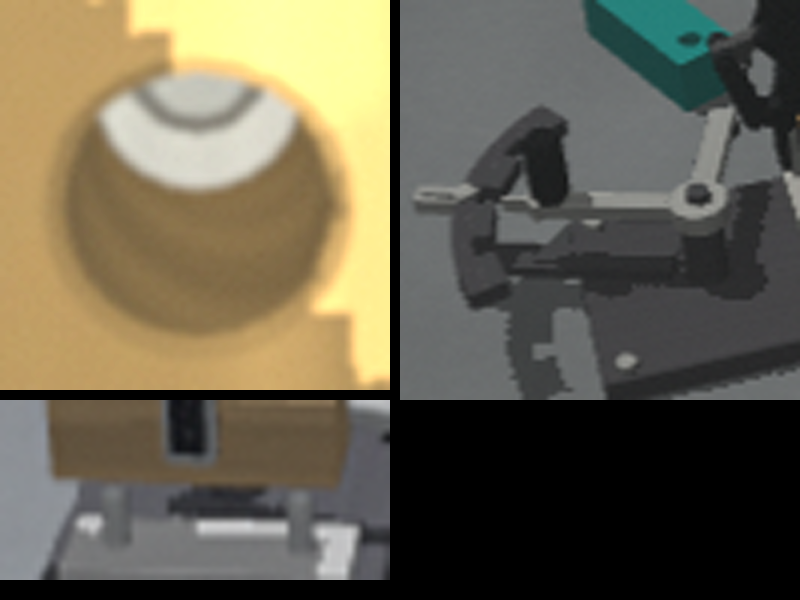

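View pics/scene12.png

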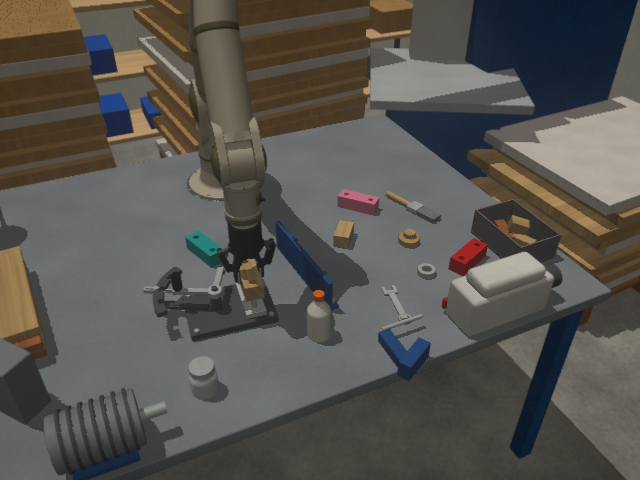

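The pin at (198,~55) now shows centred behind the hole at (199,~200) in the wrist crop. The lever's point is still in the marked notch. Handing in.

```bash
python3 -c "
from rig import job
print(job.close_job())"
```

```text
the job is handed in; nothing more can be done
None
```

I gripped the lever knob, swung the lever into the middle notch by the arrow tab, and let go. I then carried the drilled block over the fence with its underside at about 185 mm, and handed in at t = 13.9 s with the block still held over the pins.

**What the last checks showed:**
- **Lever:** its point was in the marked notch, measured at 243.7° against about 243.3° for the notch. The final scene picture shows it still there.
- **Block position:** the underside was about 75 mm above the table, 15 mm above the pin tops, by TCP height less the offset noted when gripping. It was level to within 0.001 rad. The block's long axis was at -6.5°, against -6.2° to -6.5° measured for the jig.
- **Contact:** force on the tool was under 1.5 N, and the gripper opening was steady at 44 mm. In the final pictures nothing else looked moved.

**What disagreed:**
- After the first placing, the wrist picture put the hole about 1 mm off the pin, and the coarser side picture about 2 mm, both in jig -y. I shifted the block 1.3 mm the other way. The far hole and pin then lined up crosswise in the wrist picture.
- I did not see the near pin through its own hole. Its fit rests on the block's angle and the pin positions, good to about 1 mm.

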